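# Set the thumbwheel exhibit to its marked position

### The job

The blue switch exhibit on the judging table has to stand at its marked setting before its lamp is judged. Push the ridges of its big thumbwheel from above, one after another, so that the wheel's top rolls away from the robot, until the yellow ridge stands upright at the top, in line with the two green pointers. Leave the wheel of the red exhibit as it is.

Things in the scene. Friction and masses are not known exactly. Their poses are not given: they have to be found in the camera images.
- blue_unit: Blue housing fixed to the table, with a ribbed wheel in an open slot. 90 mm wide (y), x from -92 to +142 mm, top at z 90 mm; slot x -70 to +70 mm. Origin at table height right under the axle; z up, x away from the robot (the way the wheel's top is to be pushed), y along the axle, which is 70 mm up. Green pointers at x 0, y +-39 mm, tops at 112 mm. Tube lamp along y at x 112 mm, top at 120 mm.
- blue_wheel (a joint): Angle (rad) of the blue exhibit's wheel: 0 = yellow ridge upright at the top, grows as the top rolls away from the robot. Negative at the start: yellow is then on the robot's side, low or hidden in the slot. Ridges stand at this angle plus every multiple of 36 deg from upright. No clicks or spring; friction (2.5 N at the rim) holds it where left. Stops at -2.6 and 1.5.
- blue_mark (a point): Middle of the outer edge of the yellow ridge on the blue exhibit's wheel, 64 mm from the axle; 134 mm over the table when upright. The black hub is 50 mm in radius and 50 mm wide; ten ridges, 36 degrees apart, nine white and one yellow, stand out of it to 64 mm radius, each 6 mm thick, 14 mm high and as wide as the hub.
- red_mark (a point): Middle of the outer edge of the yellow ridge on the wheel of the red exhibit, which is of the same build and size as the blue one but painted red, fixed about 0.3 to 0.5 m to one side of it. To be left as it is.
Mind the look-alikes: they are no part of the job. Of the things shaped like the blue_unit, the blue one is meant.

How it is judged:
By the outcome, as a careful person would: the job done as asked, in the order asked, and still so for the second after the job is handed in, with the robot touching nothing.
It also fails if it takes over 48 s, if anything falls off the work surface, if the arm or the gripper's body presses on something with over 40 N, if the wrist force passes 120 N, or if a joint passes its speed limit or range.

### The arm

A 7-joint arm with a two-finger parallel gripper is mounted at the origin on the work surface. World frame = base frame: x ahead of the robot, y to its left, z up, the work surface at z = 0. Lengths are in m, angles in rad, forces in N, time in s.
With the tool pointing down it reaches from about 0.4 to 0.875 m from the base axis. Payload 19.3 kg.
Tool frame: the origin (TCP) lies midway between the tips of the shut fingers; the grasp point (between the pads) lies 19 mm behind it (bot.pinch_z is the distance from the TCP to the grasp point, in m); z points along the fingers, y is the direction in which the jaws open and shut (so a half turn about z gives the same grasp; the last joint's range is limited). The gripper opens to 85 mm and grips with 20 to 120 N. Pads are 22 mm wide; open, the fingers measure 114 mm over their backs; the gripper's body (76 mm by 85 mm) begins 54 mm behind the grasp point. The pads swing forward as they close: fully open they stand 13 mm farther back than shut.
Start: joints at [-1.377, 0.521, -0.036, 1.599, 0.021, 1.021, -0.113], TCP at [0.163, 0.603, 0.207] pointing down, gripper open.
Joint ranges: [-2.91, 2.91], [-0.3, 2.13], [-1.5, 1.42], [0.17, 2.43], [-1.26, 4.41], [0.16, 1.93], [-2.52, 2.52]. Speed limits (rad/s): [1.89, 1.89, 2.39, 2.39, 3.01, 3.01, 3.01].

### API

Orientations are given as [roll, pitch, yaw] about the fixed x, y, z axes, in that order (R = Rz(yaw) Ry(pitch) Rx(roll)).
In Python, from workcell import bot gives the robot as it stands. The module is installed in compiled form; this text tells all that it offers.
- The arm moves only by the tool move_arm, never from a script. Its argument "moves" is text: rows parted by semicolons, each of 4 numbers parted by spaces: the shift along the tool's x, y, z in mm, then the turn about the tool's z in rad. In form: dx dy dz yaw; .... A call has exactly 10 rows; each row is the pose to reach, as a shift and turn from the pose commanded when the call began, along the tool's axes at that moment; what a row does not reach only later rows make up. A row lasts 1/12 s, in which the tool goes at most 41.7 mm and 7.16 degrees, less where a joint would pass 70% of its speed; a pose out of reach is approached as far as the arm can. A call with a gripper value outside its range is refused whole. "grip" is the opening, from 0 (shut) to 1 (fully open), set as the call begins (left out, the last holds). The fingers move at their own pace and stop on an object; "grip_force" is the grip in N (left out, the last holds). Time passes only in rows, so rows that repeat a pose let the fingers close, or fill a call up. It gives the time, the measured TCP pose, the force and the opening at its end, in the units of the state.
- bot.observe(): the state, without advancing time (a new reading comes with each control period).
- bot.grab_frame(name): name is "scene" or "top" or "wrist"; returns a dict with "frame" (400x640x3 uint8, red, green, blue), "z_map" (400x640 float32, m along the optical axis (not along the pixel's ray), 0 where there is no reading), "K" (3x3 intrinsics, pixels), "eye" and "attitude" of the camera in the world. Camera axes: x right, y up, looking along -z (the intrinsics and any distortion apply to the point x, -y, -z); pixel columns grow to the right and rows downward; lengths in m; the calibration is good to about 2 mm. A picture is of the moment at which its call begins.
- bot.job_done(): hands the job in, once; it reports no verdict.
Trained networks look in a picture, given as the dict that the camera call returned (one of the last four; its "shot" number tells which), for a name from the list of things; names that differ only in an ending like _2 or _b are one class to them, and where a whole thing is asked for, a point or a joint stands for the part that bears it (a point fixed in the world has none). Each returns a list of dicts, best first, with "conf" (0 to 1); they miss things now and then, are a little off and sometimes report something else, mostly with a low value. They report only what shows in the picture. A call takes as long as a camera call. They do not tell look-alikes from the thing itself.
- bot.search_frame(picture, label): "at" ([column, row] in pixels, amid what is visible of it).
- bot.pinpoint(picture, label): "at" ([column, row] in pixels: a listed point, or the origin of a listed thing).
The state is a dict: "clock": time; "qpos": joint angles; "qd": joint speeds; "joint_efforts": joint torques, N m; "position": TCP position; "tool_rot": TCP orientation; "force": force on the tool from outside, world axes, zero at the start; "moment": the same for the moment, N m; "grip_width": finger opening in m.
Only numpy, scipy, OpenCV 4.12 (cv2) and the standard library are available. Lean on these libraries where they do the work, as an engineer would, in place of code of your own. Each camera call takes 0.05 s, during which the arm holds its last target. There are 200 camera calls.

## Working session

There is one attempt and no reset: what is moved stays moved. The work goes in short steps, Python scripts to look and compute and a tool call to move; the robot and the scene stay as the last step left them, time stands still between calls to the robot, and variables do not carry over. Pictures are saved under pics/ and viewed, about 8 in all and at most 12, crops included, and the job is handed in when it is done.

Besides the shell and the picture viewer there is one more tool, called after "Request:" as name(argument=value, ...) on one line, values as JSON. move_arm: Moves the arm, as the interface text tells. Its arguments: {"type":"object","properties":{"moves":{"type":"string"},"grip":{"type":"number"},"grip_force":{"type":"number"}},"required":["moves"]}

```bash
mkdir -p pics
cat > h.py <<'E'
import numpy as np, cv2
from workcell import bot
def grab(n):
    return bot.grab_frame(n)
def save(p,name,crop=None,s=1):
    im=p["frame"][:,:,::-1]
    if crop: im=im[crop[1]:crop[3],crop[0]:crop[2]]
    if s!=1: im=cv2.resize(im,None,fx=s,fy=s,interpolation=cv2.INTER_CUBIC)
    cv2.imwrite("pics/"+name,im)
def att(p):
    from scipy.spatial.transform import Rotation as R
    a=np.array(p["attitude"])
    return a
def world(p,uv,z=None):
    a=att(p); 
    if a.shape!=(3,3): raise Exception(a)
    u,v=uv; K=p["K"]; 
    if z is None: z=p["z_map"][int(round(v)),int(round(u))]
    c=np.array([(u-K[0,2])/K[0,0]*z,-(v-K[1,2])/K[1,1]*z,-z])
    return a@c+np.array(p["eye"])
E
python3 - <<'E'
from h import *
s=bot.observe();print(s)
ims=[]
for n in("scene","top"):
    p=grab(n);save(p,n+"0.png");print(n,{k:p[k] for k in p if k not in("frame","z_map")})
    for l in("blue_unit","blue_mark","blue_wheel","red_mark"):
        print(l,[(d["at"],d["conf"]) for d in bot.search_frame(p,l)],[(d["at"],d["conf"]) for d in bot.pinpoint(p,l)] if l!="blue_wheel" else "")
E
```

```text
{'clock': 0.0, 'qpos': array([-1.37720666,  0.52201902, -0.03630218,  1.60000047,  0.02119063,
        1.02108763, -0.11284022]), 'qd': array([ 1.14288893e-03, -3.12870083e-04,  2.56166338e-03,  3.80080750e-04,
        3.64281618e-04, -7.95605361e-05, -7.89036683e-04]), 'joint_efforts': array([ 1.04521099e-03, -9.27092743e+01,  1.98041797e+00, -3.69925117e+01,
        1.79121463e-02,  8.28465389e-03, -2.36187952e-05]), 'position': array([0.16291833, 0.60302006, 0.20692561]), 'tool_rot': array([-3.14046602e+00,  8.48613630e-05,  2.87772594e+00]), 'force': array([-0.06842312,  0.19644043, -0.04562389]), 'moment': array([ 0.03828158, -0.02767503, -0.01268398]), 'grip_width': 0.08495387076909917}
scene {'K': array([[402.02740139,   0.        , 320.73307559],
       [  0.        , 402.02740139, 194.77225442],
       [  0.        ,   0.        ,   1.        ]]), 'eye': array([ 0.99907944, -0.3801621 ,  0.62868155]), 'attitude': array([ 0.96273587, -0.01767381,  0.83033287]), 'shot': 1}
blue_unit [([304.3, 181.3], 0.82), ([405.3, 234.3], 0.78), ([400.3, 144.7], 0.76), ([181.9, 242.8], 0.74)
[... 655 characters left out ...]
777, 0.15807738, 1.39408723]), 'attitude': array([ 0.10919446, -0.01027485, -1.57809472]), 'shot': 2}
blue_unit [([301.7, 247.6], 0.95), ([427.7, 246.9], 0.83), ([290.0, 134.4], 0.79), ([168.5, 230.6], 0.66)] [([177.3, 240.1], 0.7), ([291.2, 143.1], 0.69), ([421.5, 253.6], 0.66), ([304.3, 255.7], 0.64)]
blue_mark [([289.9, 144.9], 0.97), ([424.3, 252.2], 0.92), ([166.6, 240.6], 0.91), ([304.2, 258.1], 0.87)] [([428.8, 248.5], 0.89), ([302.6, 257.5], 0.78), ([161.4, 243.5], 0.72), ([293.5, 165.2], 0.64)]
blue_wheel [([430.4, 249.5], 0.97), ([292.3, 147.5], 0.95), ([299.7, 259.6], 0.82), ([168.0, 241.6], 0.73), ([455.4, 144.6], 0.61)] 
red_mark [([458.0, 149.0], 0.86)] [([452.9, 164.8], 0.88)]
```

View pics/top0.png

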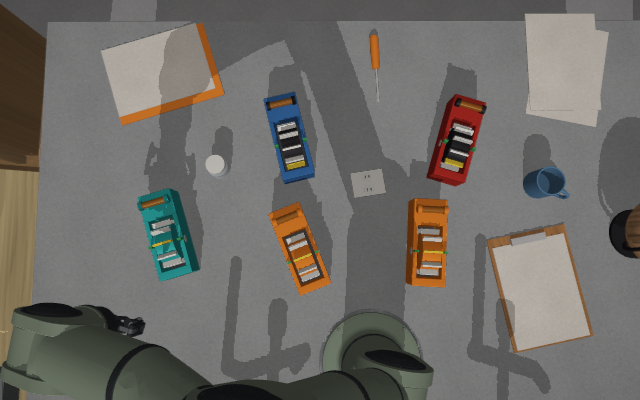

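View pics/scene0.png

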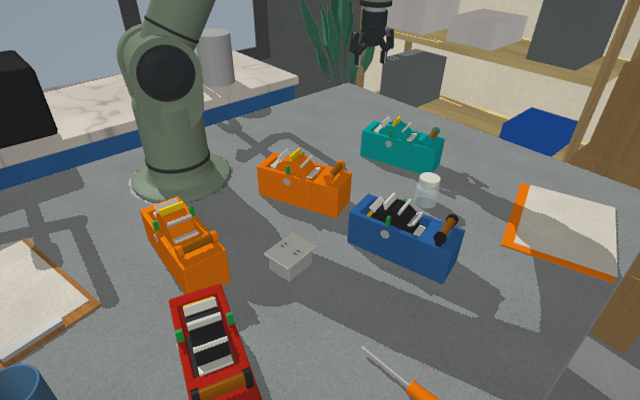

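The top view shows the blue unit at about (289,138), lamp at the far end (281,102), and the yellow ridge robot-side at (294,165). The teal and orange ones are look-alikes, and red is at (458,140). Next I'll fit the pose.

```bash
python3 - <<'E'
s=open('h.py').read()
s=s.replace("    return a\n","    return a if a.shape==(3,3) else R.from_euler('xyz',a).as_matrix()\n",1)
s+='''
def cloud(p):
    v,u=np.mgrid[0:400,0:640]; z=p["z_map"]; K=p["K"]
    c=np.stack([(u-K[0,2])/K[0,0]*z,-(v-K[1,2])/K[1,1]*z,-z],-1)
    return c@att(p).T+np.array(p["eye"])
def hsv(p): return cv2.cvtColor(p["frame"],cv2.COLOR_RGB2HSV)
'''
open('h.py','w').write(s)
E
python3 - <<'E'
from h import *
p=grab("top");c=cloud(p);h=hsv(p)
print("table z",np.median(c[300:330,440:480,2]), np.median(c[180:190,380:383,2]))
roi=np.zeros((400,640),bool);roi[85:190,255:325]=1
blue=roi&(h[...,0]>100)&(h[...,0]<125)&(h[...,1]>140)&(c[...,2]>.08)&(c[...,2]<.1)
P=c[blue];print(len(P),np.median(P[:,2]))
r=cv2.minAreaRect((P[:,:2]*1000).astype(np.float32));print(r)
g=roi&(h[...,0]>45)&(h[...,0]<80)&(h[...,1]>120)
n,l,st,ce=cv2.connectedComponentsWithStats(g.astype(np.uint8))
for i in range(1,n): print("green",st[i],ce[i],np.median(c[l==i],0))
y=roi&(h[...,0]>22)&(h[...,0]<35)&(h[...,1]>120);print("yellow",np.argwhere(y).mean(0)[::-1],np.median(c[y],0),c[y].max(0))
np.save("P.npy",P)
save(p,"topc.png",(230,80,350,200),5)
# red record
roi[:]=0;roi[85:190,425:490]=1
y=roi&(h[...,0]>22)&(h[...,0]<35)&(h[...,1]>120);print("red yellow",y.sum(),np.argwhere(y).mean(0)[::-1],np.median(c[y],0))
E
```

```text
table z 0.0013207558933890917 0.05219734460754011
1237 0.0908431002394583
((622.26904296875, 223.88970947265625), (234.1890869140625, 88.3844223022461), 13.360369682312012)
green [303 138   4   4  13] [304.23076923 139.38461538] [0.60579118 0.18138435 0.10892027]
green [275 145   4   3  11] [276.36363636 146.09090909] [0.58791423 0.25609342 0.11068488]
yellow [295.42718447 164.60194175] [0.54304348 0.20692717 0.07430147] [0.55613631 0.23260237 0.08211315]
red yellow 101 [453.42574257 162.27722772] [ 0.54266429 -0.22140865  0.10073883]
```

View pics/topc.png

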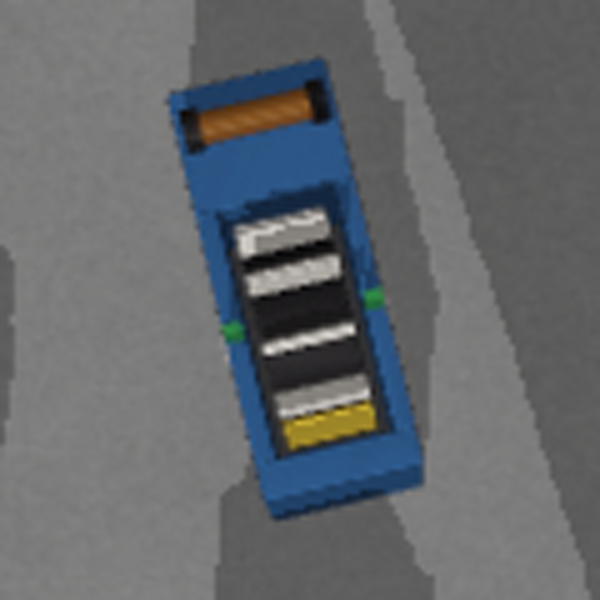

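```bash
cat >> h.py <<'E'
O=np.array([.597,.2185]); YAW=np.radians(13.4)
ux=np.array([np.cos(YAW),np.sin(YAW)]);uy=np.array([-ux[1],ux[0]])
def unit(w): 
    w=np.asarray(w); d=w[...,:2]-O
    return np.stack([d@ux,d@uy,w[...,2]],-1)
def wheel(p,dz=0.):
    """ridge outer-edge angles from points with r>60mm"""
    q=unit(cloud(p)); r=np.hypot(q[...,0],q[...,2]+dz-.07); a=np.degrees(np.arctan2(q[...,0],q[...,2]+dz-.07)); h=hsv(p)
    m=(abs(q[...,1])<.023)&(r>.056)&(r<.068)&(q[...,2]>.06)
    y=m&(h[...,0]>20)&(h[...,0]<35)&(h[...,1]>120)
    H=np.histogram(a[m&~y],np.arange(-100,101,5))
    print("other",[(int(b),int(n)) for n,b in zip(*H) if n]); print("yellow n",y.sum(), "ang",np.percentile(a[y],[5,25,50,75,95]).round(1) if y.any() else None, "r",np.median(r[y]).round(4) if y.any() else None)
def toolcmd(t):
    """tool shift (mm) and yaw turn to TCP unit-frame target t(m) with tool x = -unit x"""
    from scipy.spatial.transform import Rotation as R
    s=bot.observe(); Rt=R.from_euler('xyz',s["tool_rot"]).as_matrix()
    w=np.append(O+ux*t[0]+uy*t[1],t[2]); d=Rt.T@(w-s["position"])*1000
    dy=-((YAW+np.pi-s["tool_rot"][2]+np.pi)%(2*np.pi)-np.pi)
    print("now unit",unit(s["position"]).round(4),"F",s["force"].round(1),"clk",s["clock"],"cmd",d.round(1),"turn",round(dy,4))
E
python3 - <<'E'
from h import *
for n in("top","scene"):
    p=grab(n);print(n);wheel(p)
    P=unit(cloud(p));h=hsv(p)
    g=(h[...,0]>45)&(h[...,0]<80)&(h[...,1]>120)&(abs(P[...,0])<.03)&(abs(P[...,1])<.06)&(P[...,2]>.08)
    for s in(-1,1):
        m=g&(P[...,1]*s>0);print("green",m.sum(),np.median(P[m],0),P[m].max(0) if m.any() else "")
toolcmd((-.034,0,.2))
E
```

```text
top
other [(-95, 2), (-60, 3), (-55, 26), (-50, 29), (-45, 1), (-20, 22), (-15, 17), (0, 1), (5, 2), (10, 3), (15, 45), (20, 7), (45, 14), (50, 51), (55, 5), (80, 3), (85, 8)]
yellow n 42 ang [-89.4 -87.1 -85.8 -84.5 -82. ] r 0.0597
green 12 [-0.00017793 -0.03809466  0.11140169] [ 0.00462971 -0.03487103  0.11633836]
green 11 [-0.00049857  0.0383511   0.11138344] [0.00298924 0.04225132 0.11444055]
scene
other [(-95, 8), (-90, 13), (-85, 1), (-55, 9), (-50, 30), (-20, 18), (-15, 43), (15, 20), (20, 25), (50, 51), (55, 15), (80, 3), (85, 54), (90, 1)]
yellow n 10 ang [-88.6 -87.9 -87.4 -86.3 -85.1] r 0.0583
green 49 [ 0.00345165 -0.04318234  0.10271026] [ 0.00598808 -0.02389191  0.11349084]
green 8 [0.00534708 0.03704489 0.1119617 ] [0.00922651 0.04043795 0.11782721]
now unit [-0.333   0.475   0.2075] F [ 0.4 -0.1 -0.4] clk 0.95 cmd [-489.5 -274.6    7.5] turn -0.4977
```

Request:
move_arm(moves="-20 -11 0 -0.05; -50 -28 0 -0.1; -85 -48 0 -0.15; -120 -67 0 -0.2; -155 -87 0 -0.25; -190 -107 0 -0.3; -225 -126 0 -0.35; -260 -146 0 -0.4; -295 -165 0 -0.45; -330 -185 0 -0.498", grip=0, grip_force=30)

```text
clock: 1.78
position: [0.4345, 0.3372, 0.2077]
tool_rot: [3.141, 0.0, -2.905]
force: [0.8, 0.9, -0.6]
grip_width: -0.0
```

```bash
python3 -c "
from h import *
toolcmd((-.037,0,.16))"
```

```text
now unit [-0.1305  0.1531  0.2077] F [ 0.8  0.9 -0.6] clk 1.7833 cmd [ -93.1 -153.4   47.7] turn 0.0029
```

Request:
move_arm(moves="-18 -30 0 0.003; -36 -60 0 0.003; -55 -90 8 0.003; -74 -120 16 0.003; -90 -148 25 0.003; -93 -153 35 0.003; -93 -153 42 0.003; -93 -153 47 0.003; -93 -153 47 0.003; -93 -153 47 0.003")

```text
clock: 2.62
position: [0.5585, 0.2128, 0.1607]
tool_rot: [3.141, -0.0, -2.909]
force: [0.3, 0.8, 0.1]
grip_width: -0.0001
```

```bash
python3 -c "
from h import *
toolcmd((-.037,0,.124))
p=grab('scene');save(p,'s1.png',(320,150,480,290),5);wheel(p)"
```

```text
now unit [-0.0388  0.0034  0.1607] F [0.3 0.8 0.1] clk 2.6167 cmd [-1.8 -3.4 36.7] turn -0.0008
other [(-95, 6), (-90, 9), (-85, 2), (-55, 12), (-50, 25), (-20, 17), (-15, 42), (15, 21), (20, 25), (50, 53), (55, 13), (85, 55), (90, 2)]
yellow n 10 ang [-87.4 -87.1 -86.7 -86.2 -84.5] r 0.0577
```

View pics/s1.png

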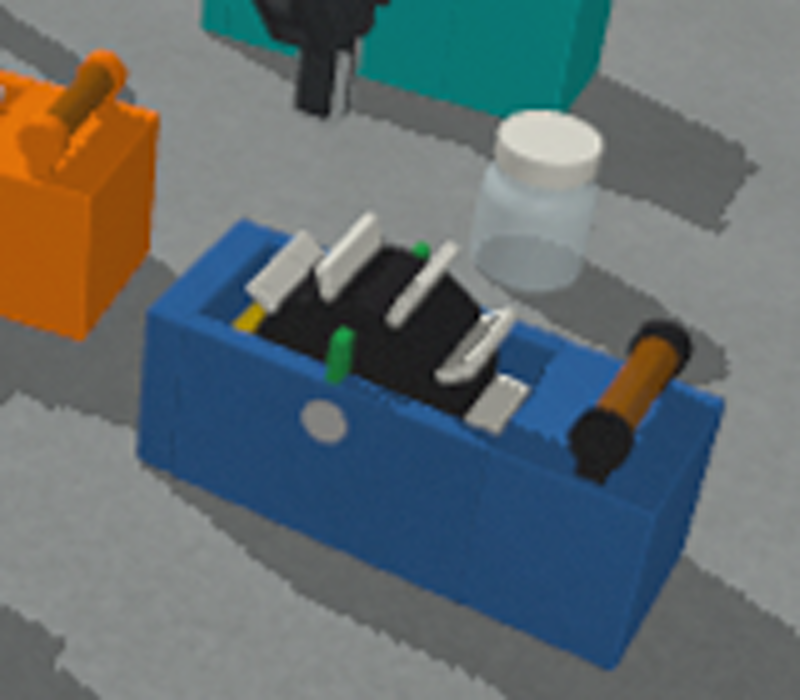

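```bash
python3 -c "
from h import *
p=grab('scene');s=bot.observe()
def proj(w):
    c=att(p).T@(np.array(w)-p['eye']); K=p['K']; return K[0,2]+K[0,0]*c[0]/-c[2],K[1,2]-K[1,1]*c[1]/-c[2]
w=s['position'];print(w,proj(w),proj([*(O-ux*.02),.131]))
save(p,'s2.png')
C=unit(cloud(p));print(C[165:176:2,380:388:2].round(3))
"
```

```text
[0.55899406 0.21255355 0.16114083] (np.float64(382.3614698000414), np.float64(181.5951871380605)) (np.float64(387.859420828244), np.float64(196.59797511513636))
[[[-0.042 -0.012  0.208]
  [-0.037 -0.012  0.21 ]
  [-0.033 -0.013  0.212]
  [-0.031 -0.007  0.21 ]]

 [[-0.042 -0.011  0.203]
  [-0.037 -0.01   0.204]
  [-0.033 -0.012  0.207]
  [-0.03  -0.007  0.205]]

 [[-0.041 -0.012  0.199]
  [-0.037 -0.009  0.199]
  [-0.032 -0.012  0.202]
  [-0.03  -0.005  0.199]]

 [[-0.04  -0.012  0.195]
  [-0.037 -0.01   0.195]
  [-0.031 -0.012  0.198]
  [-0.029 -0.006  0.196]]

 [[-0.164  0.272  0.002]
  [-0.039 -0.004  0.186]
  [-0.032 -0.01   0.192]
  [-0.03  -0.003  0.189]]

 [[-0.161  0.267 -0.001]
  [-0.157  0.271 -0.001]
  [-0.15   0.269  0.002]
  [-0.146  0.276 -0.   ]]]
```

View pics/s2.png

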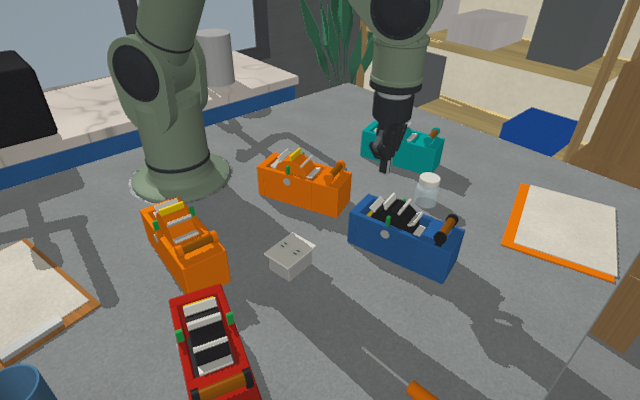

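The reported TCP is at z=0.161, but in the image the fingertip ends near row 172, about z=0.19. I'll lower to nominal height while watching the force, then re-measure the visible tip.

Request:
move_arm(moves="0 -3 5 0; 0 -3 10 0; 0 -3 15 0; 0 -3 20 0; 0 -3 24 0; 0 -3 28 0; 0 -3 31 0; 0 -3 34 0; 0 -3 36 0; 0 -3 36 0")

```text
clock: 3.55
position: [0.5598, 0.2085, 0.1241]
tool_rot: [-3.141, -0.0, -2.91]
force: [-0.9, -0.2, 0.3]
grip_width: 0.0003
```

```bash
cat >> h.py <<'E'
def tip(p):
    q=unit(cloud(p));s=unit(bot.observe()["position"]);h=p["frame"].astype(int)
    m=(abs(q[...,0]-s[0])<.03)&(abs(q[...,1]-s[1])<.03)&(q[...,2]>s[2]-.02)&(q[...,2]<s[2]+.1)&(h.max(-1)<110)&(q[...,2]>.123)
    for lo in np.arange(.12,.2,.005):
        k=m&(q[...,2]>=lo)&(q[...,2]<lo+.005)
        if k.any(): print("z",lo.round(3),k.sum(),"x",(q[k][:,0].min()*1e3).round(1),(q[k][:,0].max()*1e3).round(1),"y",(q[k][:,1].min()*1e3).round(1),(q[k][:,1].max()*1e3).round(1))
E
python3 -c "
from h import *
toolcmd((0.004,0,.124))
p=grab('scene');save(p,'s3.png',(340,150,440,240),7);wheel(p);tip(p)"
```

```text
now unit [-0.0385 -0.0011  0.1241] F [-0.9 -0.2  0.3] clk 3.55 cmd [-42.5   1.2   0.1] turn -0.0027
other [(-95, 6), (-90, 12), (-85, 3), (-55, 13), (-50, 27), (-20, 16), (-15, 46), (15, 20), (20, 27), (50, 52), (55, 13), (80, 1), (85, 55), (90, 3)]
yellow n 10 ang [-88.  -86.6 -86.2 -85.4 -84.6] r 0.0578
z 0.15 4 x -45.9 -29.6 y -9.8 -8.9
z 0.155 16 x -43.8 -26.0 y -16.0 2.8
z 0.16 23 x -48.2 -26.1 y -18.3 1.4
z 0.165 16 x -45.0 -25.8 y -17.0 0.5
z 0.17 20 x -43.0 -26.7 y -17.7 3.6
z 0.175 22 x -44.0 -26.3 y -17.2 1.5
z 0.18 17 x -44.4 -25.7 y -18.4 9.2
z 0.185 5 x -30.2 -25.4 y -15.6 6.5
z 0.19 15 x -39.4 -23.5 y -30.7 24.6
z 0.195 29 x -43.2 -23.8 y -30.4 25.9
z 0.2 24 x -28.9 -24.8 y -29.7 26.2
```

View pics/s3.png

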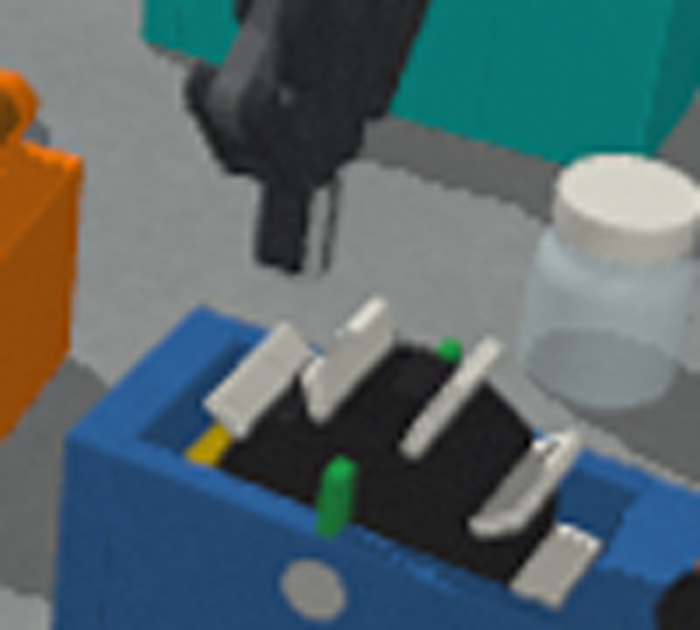

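The visible tip ends at about z≈0.15, though the nominal TCP is at 0.124. The nominal push is safe whichever is right, so I'll do it and see whether the wheel moves.

Request:
move_arm(moves="-3 1 0 0; -6 1 0 0; -10 1 0 0; -14 1 0 0; -18 1 0 0; -22 1 0 0; -26 1 0 0; -30 1 0 0; -33 1 0 0; -35 1 0 0")

```text
clock: 4.43
position: [0.5942, 0.2176, 0.1244]
tool_rot: [-3.142, -0.0, -2.91]
force: [-0.1, -0.4, 0.5]
grip_width: -0.0001
```

```bash
python3 -c "
from h import *
toolcmd((0.004,0,.124))
p=grab('scene');wheel(p);tip(p)"
```

```text
now unit [-0.0029 -0.0003  0.1244] F [-0.1 -0.4  0.5] clk 4.4333 cmd [-6.9  0.3  0.4] turn -0.0027
other [(-95, 6), (-90, 11), (-85, 3), (-80, 1), (-55, 13), (-50, 26), (-20, 15), (-15, 39), (15, 21), (20, 25), (50, 50), (55, 15), (80, 1), (85, 60), (90, 1)]
yellow n 10 ang [-88.1 -86.9 -86.2 -85.5 -84.8] r 0.0575
z 0.125 1 x 17.7 17.7 y -27.4 -27.4
z 0.13 3 x 19.6 20.2 y -23.8 -15.3
z 0.15 9 x -11.6 9.0 y -12.7 2.3
z 0.155 15 x -11.6 9.6 y -16.3 1.4
z 0.16 18 x -7.2 9.8 y -16.4 -2.8
z 0.165 18 x -7.8 9.7 y -17.1 1.7
z 0.17 22 x -11.9 9.3 y -16.8 0.8
z 0.175 24 x -12.6 9.9 y -17.1 -2.8
z 0.18 12 x -6.9 9.2 y -17.8 12.2
z 0.185 5 x 4.9 10.6 y -13.6 2.3
z 0.19 13 x 8.5 11.7 y -27.5 11.5
z 0.195 25 x -4.0 11.9 y -30.2 29.1
z 0.2 24 x 6.1 11.5 y -29.6 28.3
```

The wheel did not move and the force stayed near zero, so the real tip sits about 26 mm higher than the reported TCP. I'll back off and go 26 mm lower.

Request:
move_arm(moves="12 0 0 0; 25 0 0 0; 37 0 0 0; 37 0 0 0; 37 0 6 0; 37 0 12 0; 37 0 18 0; 37 0 23 0; 37 0 26 0; 37 0 26 0")

```text
clock: 5.32
position: [0.5575, 0.2089, 0.0974]
tool_rot: [-3.141, -0.001, -2.91]
force: [-0.6, -0.8, -0.7]
grip_width: 0.0005
```

```bash
python3 -c "
from h import *
toolcmd((0.003,0,.098))
p=grab('scene');wheel(p);tip(p);save(p,'s4.png',(340,150,440,240),7)"
```

```text
now unit [-0.0407 -0.0002  0.0974] F [-0.6 -0.8 -0.7] clk 5.3167 cmd [-43.7   0.3  -0.6] turn -0.0027
other [(-95, 6), (-90, 14), (-85, 3), (-55, 8), (-50, 19), (-40, 2), (-35, 3), (-30, 11), (-25, 2), (-20, 14), (-15, 45), (15, 21), (20, 26), (50, 53), (55, 13), (80, 2), (85, 56), (90, 1)]
yellow n 11 ang [-88.3 -87.9 -87.2 -85.7 -85.2] r 0.058
z 0.12 2 x -45.8 -41.3 y -9.2 -8.1
z 0.125 7 x -46.4 -28.5 y -13.8 -0.6
z 0.13 16 x -46.3 -27.6 y -15.8 2.5
z 0.135 17 x -45.3 -27.8 y -17.3 2.9
z 0.14 17 x -45.5 -28.2 y -16.9 -0.1
z 0.145 18 x -45.0 -27.5 y -16.2 1.7
z 0.15 19 x -46.8 -28.5 y -16.9 2.9
z 0.155 9 x -46.0 -27.8 y -15.8 10.4
z 0.16 9 x -31.5 -27.5 y -13.0 8.6
z 0.165 16 x -41.2 -25.5 y -26.7 25.7
z 0.17 27 x -43.4 -25.4 y -28.2 29.1
z 0.175 23 x -30.5 -26.5 y -27.6 29.6
z 0.18 8 x -35.8 -27.3 y -29.5 -14.2
z 0.185 23 x -38.6 -22.3 y -19.8 9.7
z 0.19 29 x -45.8 -21.7 y -19.0 14.7
z 0.195 12 x -31.2 -22.0 y -21.0 13.7
```

View pics/s4.png

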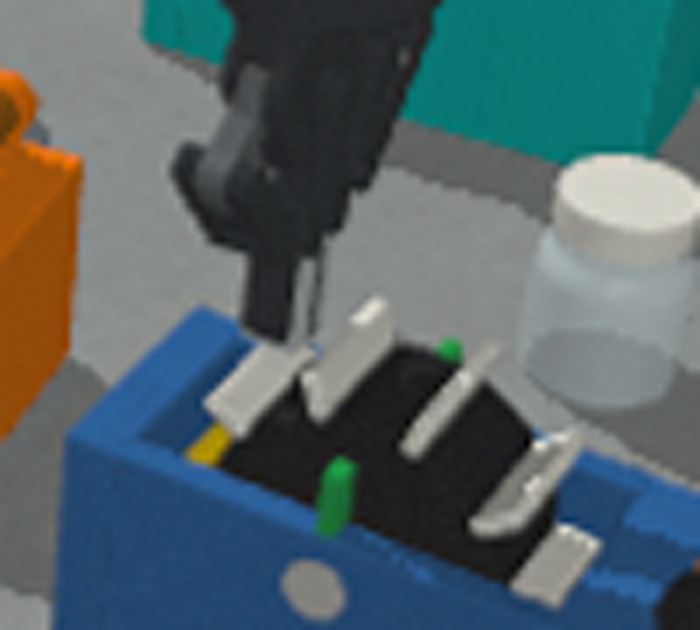

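Request:
move_arm(moves="-4 0 -0.5 0; -8 0 -1 0; -12 0 -1 0; -16 0 -1 0; -21 0 -1 0; -26 0 -1 0; -31 0 -1 0; -35 0 -1 0; -38 0 -1 0; -40 0 -1 0")

```text
clock: 6.2
position: [0.5968, 0.2182, 0.0991]
tool_rot: [-3.141, -0.001, -2.91]
force: [-3.4, -0.4, -2.7]
grip_width: -0.0001
```

```bash
python3 -c "
from h import *
toolcmd((0.003,0,.098))
p=grab('scene');wheel(p);p=grab('top');wheel(p)"
```

```text
now unit [-0.0003 -0.0002  0.0991] F [-3.4 -0.4 -2.7] clk 6.2 cmd [-3.3  0.3  1.1] turn -0.0027
other [(-100, 1), (-95, 17), (-90, 8), (-85, 5), (-80, 1), (-55, 2), (-25, 15), (-20, 32), (-10, 2), (-5, 9), (0, 9), (5, 15), (10, 30), (15, 28), (45, 48), (50, 12), (75, 3), (80, 66), (85, 3)]
yellow n 37 ang [-56.6 -55.8 -55.1 -54.5 -53.6] r 0.0593
other []
yellow n 0 ang None r None
```

Request:
move_arm(moves="1 0 -4 0; 1 0 -12 0; 1 0 -20 0; 14 0 -22 0; 28 0 -22 0; 42 0 -22 0; 44 0 -20 0; 44 0 -13 0; 44 0 -6 0; 44 0 1 0")

```text
clock: 7.13
position: [0.5546, 0.2083, 0.0979]
tool_rot: [3.142, 0.001, -2.911]
force: [0.4, 0.3, 0.1]
grip_width: -0.0003
```

```bash
python3 -c "
from h import *
toolcmd((-.0445,0,.0975))
p=grab('scene');wheel(p)"
```

```text
now unit [-0.0436 -0.0001  0.0979] F [0.4 0.3 0.1] clk 7.1333 cmd [0.9 0.1 0.4] turn -0.0028
other [(-95, 15), (-90, 7), (-85, 3), (-40, 2), (-35, 3), (-30, 4), (-25, 12), (-20, 42), (10, 22), (15, 28), (45, 52), (50, 11), (75, 1), (80, 67), (85, 4)]
yellow n 37 ang [-56.3 -55.6 -55.  -54.2 -35.1] r 0.0595
```

Force is zero and the finger sits behind the next ridge (about −21°). Second push.

Request:
move_arm(moves="-4 0 -0.5 0; -8 0 -1 0; -13 0 -1 0; -18 0 -1 0; -23 0 -1 0; -28 0 -1 0; -33 0 -1 0; -38 0 -1 0; -42 0 -1 0; -44 0 -1 0")

```text
clock: 8.02
position: [0.597, 0.2182, 0.0991]
tool_rot: [-3.141, -0.001, -2.91]
force: [-3.5, -1.3, -1.6]
grip_width: -0.0002
```

Request:
move_arm(moves="1 0 -4 0; 1 0 -12 0; 1 0 -20 0; 14 0 -22 0; 28 0 -22 0; 42 0 -22 0; 45 0 -22 0; 45 0 -22 0; 45 0 -22 0; 45 0 -22 0")

```text
clock: 8.85
position: [0.5538, 0.2082, 0.1219]
tool_rot: [3.141, 0.001, -2.911]
force: [0.8, 0.7, -0.2]
grip_width: -0.0001
```

```bash
python3 -c "
from h import *
toolcmd((-.0445,0,.0975))
p=grab('scene');wheel(p);tip(p)"
```

```text
now unit [-0.0444 -0.      0.1219] F [ 0.8  0.7 -0.2] clk 8.85 cmd [ 0.1  0.  24.4] turn -0.0028
other [(-100, 1), (-95, 17), (-90, 5), (-85, 5), (-60, 20), (-55, 19), (-25, 4), (10, 20), (15, 31), (45, 50), (50, 13), (75, 1), (80, 68), (85, 3)]
yellow n 54 ang [-21.5 -19.6 -18.5 -17.8 -17.1] r 0.0613
z 0.145 4 x -51.3 -32.9 y -8.4 2.9
z 0.15 10 x -49.5 -32.8 y -13.5 1.9
z 0.155 17 x -48.8 -32.2 y -16.4 -0.2
z 0.16 16 x -49.8 -32.2 y -16.8 3.1
z 0.165 20 x -50.1 -32.1 y -16.1 3.6
z 0.17 21 x -50.4 -32.4 y -17.4 2.4
z 0.175 16 x -48.7 -32.2 y -15.3 1.1
z 0.18 13 x -48.8 -31.9 y -17.2 0.2
z 0.185 7 x -32.9 -30.1 y -15.7 6.3
z 0.19 22 x -48.0 -29.7 y -27.9 21.9
z 0.195 29 x -38.8 -29.3 y -30.0 24.8
z 0.2 19 x -35.6 -30.7 y -29.9 28.8
```

Request:
move_arm(moves="0 0 8 0; 0 0 16 0; 0 0 23 0; 0 0 23 0; -4 0 23 0; -9 0 23 0; -14 0 23 0; -19 0 23 0; -23 0 23 0; -25 0 23 0")

```text
clock: 9.73
position: [0.578, 0.2138, 0.0986]
tool_rot: [3.142, 0.0, -2.911]
force: [-3.1, -0.0, 1.4]
grip_width: 0.0
```

```bash
python3 -c "
from h import *
toolcmd((-.015,0,.099))
p=grab('scene');wheel(p);toolcmd((-.015,0,.099));save(p,'s5.png',(340,150,440,240),7)"
```

```text
now unit [-0.0196 -0.0001  0.0986] F [-3.1 -0.   1.4] clk 9.7333 cmd [-4.6  0.2 -0.4] turn -0.0028
other [(-90, 4), (-85, 6), (-80, 11), (-75, 16), (-45, 6), (-40, 34), (-30, 1), (-25, 4), (-20, 7), (-15, 10), (-10, 12), (25, 20), (30, 26), (60, 56), (65, 20), (95, 25)]
yellow n 54 ang [-6.1 -3.9 -2.1 -1.4 -0.8] r 0.0629
now unit [-0.0195 -0.0001  0.0986] F [-1.2 -0.2  0.6] clk 9.7833 cmd [-4.5  0.1 -0.4] turn -0.0028
```

View pics/s5.png

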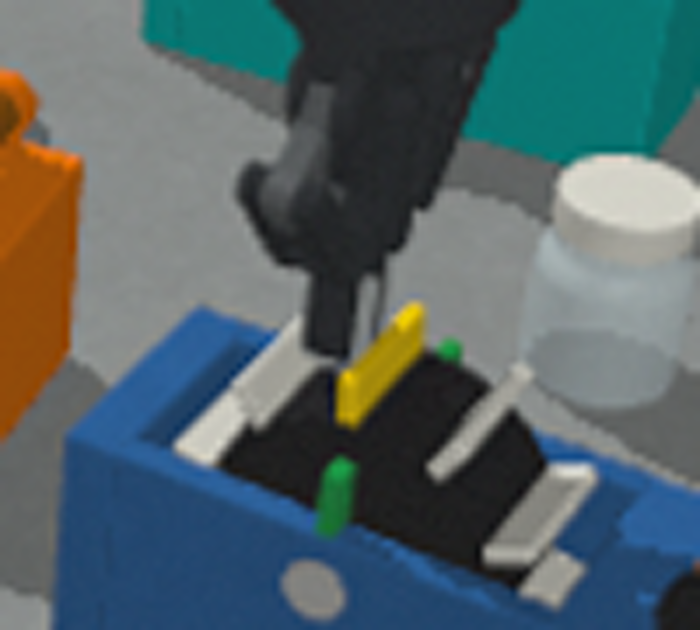

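```bash
cat >> h.py <<'E'
from scipy.optimize import least_squares
def fit(p,t0):
    """wheel angle (deg) + axle offset (mm), fitting the cloud to the wheel's profile"""
    q=unit(cloud(p));h=hsv(p);rgb=p["frame"].astype(int)
    x,z=q[...,0],q[...,2]-.07; r=np.hypot(x,z)
    w=(h[...,1]<50)&(h[...,2]>110); y=(h[...,0]>20)&(h[...,0]<35)&(h[...,1]>120); k=rgb.max(-1)<50
    m=(abs(q[...,1])<.022)&(z>.024)&(((w|y)&(r>.053)&(r<.07))|(k&(r<.053)&(r>.046)))
    X=np.stack([x[m],z[m]],-1)*1e3
    def sd(v):
        t,dx,dz=v; a=X-[dx,dz]; d=np.hypot(*a.T)-50
        for i in range(10):
            b=np.radians(t+36*i); e=np.array([np.sin(b),np.cos(b)]); f=np.array([e[1],-e[0]])
            g=np.stack([abs(a@e-52)-12,abs(a@f)-3],-1)
            d=np.minimum(d,np.hypot(*np.maximum(g,0).T)+np.minimum(g.max(-1),0))
        return d
    best=min((least_squares(sd,[t0+o,0,0],loss='soft_l1') for o in(-8,-3,0,3,8)),key=lambda s:s.cost)
    print("fit angle %.2f off %.1f %.1f"%tuple(best.x),"n",len(X),"med|res|",np.median(abs(best.fun)).round(2)); return best.x
E
python3 - <<'E'
from h import *
for i in range(3): fit(grab("scene"),-4)
toolcmd((-.015,0,.099))
E
```

```text
fit angle -5.99 off 2.0 0.4 n 497 med|res| 0.48
fit angle -6.22 off 2.2 0.2 n 492 med|res| 0.51
fit angle -6.27 off 2.1 0.2 n 495 med|res| 0.57
now unit [-0.0202 -0.0002  0.0985] F [ 0.3 -0.6 -0.7] clk 9.9333 cmd [-5.2  0.2 -0.5] turn -0.0027
```

Request:
move_arm(moves="-1 0 0 0; -2 0 0 0; -3 0 0 0; -4 0 0 0; -5 0 0 0; -5 0 0 0; -5 0 0 0; -5 0 0 0; -5 0 0 0; -5 0 0 0")

```text
clock: 10.77
position: [0.5822, 0.2148, 0.0985]
tool_rot: [3.142, 0.0, -2.91]
force: [-0.2, -0.5, -0.4]
grip_width: 0.0
```

Run:
```python
from h import *
for i in range(3): fit(grab("scene"),-2)
toolcmd((-.013,0,.099))
```

```text
fit angle -2.22 off 2.1 0.3 n 430 med|res| 0.56
fit angle -2.35 off 2.3 0.2 n 428 med|res| 0.53
fit angle -2.47 off 2.2 0.1 n 433 med|res| 0.47
now unit [-0.0153 -0.0002  0.0985] F [-1.   0.2 -0.5] clk 10.9167 cmd [-2.3  0.2 -0.5] turn -0.0028
```

Request:
move_arm(moves="-0.5 0 0 0; -1 0 0 0; -1.5 0 0 0; -2 0 0 0; -2 0 0 0; -2 0 0 0; 0 0 0 0; 3 0 0 0; 3 0 -10 0; 3 0 -22 0")

```text
clock: 11.75
position: [0.5787, 0.2139, 0.1208]
tool_rot: [-3.141, -0.001, -2.91]
force: [-0.3, -0.3, 0.5]
grip_width: -0.0002
```

Request:
move_arm(moves="0 0 -15 0; 0 0 -30 0; 20 25 -30 0; 40 60 -30 0; 60 95 -30 0; 80 130 -30 0; 100 165 -30 0; 110 200 -30 0; 120 235 -30 0; 120 255 -30 0")

```text
clock: 12.58
position: [0.4007, 0.4389, 0.1522]
tool_rot: [3.139, 0.0, -2.906]
force: [0.6, 0.9, 0.0]
grip_width: -0.0002
```

Run:
```python
from h import *
for i in range(3): fit(grab("scene"),0)
for i in range(3): p=grab("top");fit(p,0)
wheel(p);save(p,'t6.png',(230,80,350,200),5)
P=unit(cloud(p));h=hsv(p)
g=(h[...,0]>45)&(h[...,0]<80)&(h[...,1]>120)&(abs(P[...,0])<.03)&(abs(P[...,1])<.06)&(P[...,2]>.08)
for s in(-1,1): m=g&(P[...,1]*s>0);print("green",np.argwhere(m).mean(0)[::-1],np.median(P[m],0))
c=cloud(p)
roi=np.zeros((400,640),bool);roi[85:190,425:490]=1
y=roi&(h[...,0]>22)&(h[...,0]<35)&(h[...,1]>120);print("red yellow",y.sum(),np.argwhere(y).mean(0)[::-1],np.median(c[y],0))
print(bot.observe()["position"],bot.observe()["clock"])
```

```text
fit angle -0.49 off 2.1 0.1 n 439 med|res| 0.47
fit angle -0.65 off 2.2 0.2 n 447 med|res| 0.5
fit angle -0.65 off 2.3 0.2 n 440 med|res| 0.5
fit angle -0.77 off 1.3 1.3 n 458 med|res| 1.29
fit angle -0.93 off 1.5 1.1 n 452 med|res| 1.18
fit angle -0.95 off 1.8 1.2 n 454 med|res| 1.33
other [(-100, 1), (-75, 13), (-70, 35), (-65, 4), (-40, 15), (-35, 38), (-30, 2), (-25, 2), (-20, 1), (10, 1), (15, 1), (25, 4), (30, 42), (35, 25), (60, 9), (65, 42), (70, 13)]
yellow n 43 ang [-2.4 -1.4 -0.5  1.   2.6] r 0.0644
green [304.08333333 139.33333333] [-0.00015643 -0.03808554  0.10910253]
green [276.36363636 146.09090909] [-0.00048618  0.03846699  0.11328255]
red yellow 101 [453.42574257 162.27722772] [ 0.54265419 -0.22132261  0.10031122]
[0.40480386 0.43404059 0.15121812] 12.8833
```

View pics/t6.png

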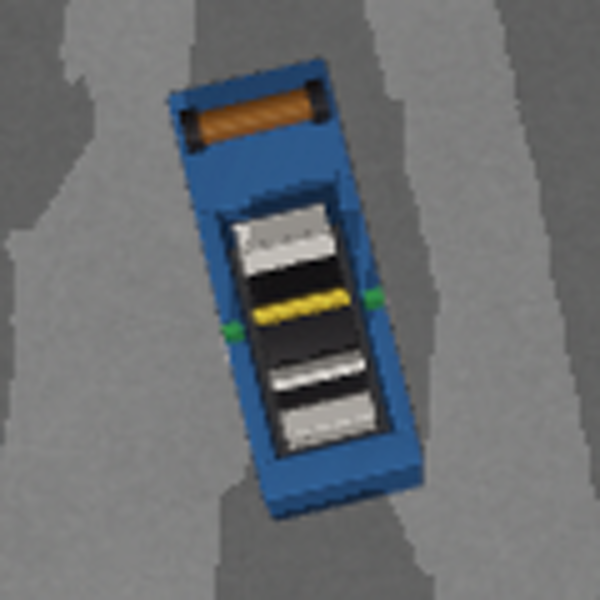

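```bash
python3 -c "
from h import *
s=bot.observe();print(s['force'],abs(s['qd']).max());print(bot.job_done())"
```

```text
[0.19003739 0.11512167 0.54667422] 0.00822845209926975
the job is handed in; nothing more can be done
None
```

The blue exhibit's yellow ridge now stands upright at the top, in line with the green pointers. I handed the job in at about 13 s of the 48 s allowed, but no verdict was reported.

I pushed three ridges in turn from above with the shut fingers: two white ones, then the yellow one. The wheel went from about −90° to upright, the last few degrees in small steps with a camera measurement between each.

**Last checks**
- **Wheel angle:** the scene camera gave about −0.6° and the top camera about −0.9°. The yellow edge itself measured −0.5°, at its expected 64 mm radius.
- **Red exhibit:** its yellow ridge was at the same pixels before and after.
- **Arm:** it was clear of everything, almost at rest and reading about 0.5 N. Readings during the pushes stayed under about 5 N.

**What disagreed**
- **Fingertip height:** the visible fingertip was about 26 mm higher than the reported tool position. My first pass therefore went over the wheel without touching it, and I lowered the tool by that amount.
- **Wheel position:** the fits put the axle about 2 mm off from my pose estimate, which is within the stated calibration error.

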